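# Cull the short pin, then raise the pin lift to its second stop and hold it there

## Task

One of the four steel pins standing in the rack of the pin lift is too short: take it out and leave it in the red reject tray. Then take the lift's blue head so that the orange release button in its side is squeezed in, pull it straight up past the first stop to the second, topmost stop, with the three good pins still standing in the rack, and finish while holding it there with the button still squeezed in: the program ends with the head in the grip. Leave the other things on the worktop alone.

Things in the scene. Friction and masses are not known exactly. Their poses are not given: they have to be found in the camera images.
- lift: pin lift, fixed. Grey foot plate 190 x 130 x 12 mm and an upright dark sleeve, 26 mm diameter, 105 mm high. Origin on the worktop at the sleeve's axis; z up; the rack lies to its -x side (roughly towards the robot); y along the row of pins. The carriage (blue head, strap and rack in one rigid piece, 0.2 to 0.45 kg) slides straight up out of the sleeve
- carriage (a joint): height of the carriage above home, m: 0 home, 0.035 first stop, 0.070 second stop (hard end of travel). A bolt latches it at home, and blocks it at the first stop, unless the button is pressed in by 3 mm or more. With the button kept pressed it runs freely through the first stop to the second. It sinks by its own weight when let go
- release (a joint): travel of the orange release button, m: 0 out, 0.005 fully in; it springs back. 2 N starts it, 6 N presses it fully. It unlatches from 0.003 on
- head_top (a point): centre of the top of the blue head, a block 40 mm (lift x) x 36 (lift y) x 34 high; moves with the carriage, 141 mm above the worktop at home. Squeeze it across lift y, from above: 42 mm over the button, 37 with the button fully in. A 30 mm wide strap leaves the head's underside on its lift -x side and turns down 45 to 50 mm in front; nothing is beside the gripped faces
- button_face (a point): centre of the outer face of the orange release button, 22 x 22 mm, on the head's lift +y side, standing out 6 mm from the blue face, centred 16 mm below the head's top; pressed towards lift -y. Moves with the button
- rack_mid (a point): middle of the rack's top face, 95 mm in front (lift -x) of the sleeve's axis, 70 mm above the worktop at home; axes as lift. An aluminium bar 40 mm (lift x) x 176 (lift y) x 20, with four holes 14 mm wide, 15 mm deep at lift y = -63, -21, 21, 63 mm; which pin is in which hole varies
- pin_a: good pin: upright bright steel pin, 12 mm diameter, 65 mm long, with a chamfered foot; origin at the centre of its foot, z along the pin. It stands 15 mm deep in a loose hole of the rack, so 50 mm of it stand out above the rack's top face
- pin_b: good pin: upright bright steel pin, 12 mm diameter, 65 mm long, with a chamfered foot; origin at the centre of its foot, z along the pin. It stands 15 mm deep in a loose hole of the rack, so 50 mm of it stand out above the rack's top face
- pin_c: good pin: upright bright steel pin, 12 mm diameter, 65 mm long, with a chamfered foot; origin at the centre of its foot, z along the pin. It stands 15 mm deep in a loose hole of the rack, so 50 mm of it stand out above the rack's top face
- pin_short: the too short pin, about 0.04 kg: upright bright steel pin, 12 mm diameter, 45 mm long, with a chamfered foot; origin at the centre of its foot, z along the pin. It stands 15 mm deep in a loose hole of the rack, so 30 mm of it stand out above the rack's top face
- reject_tray: red open reject tray fixed to the worktop, 100 mm (x) x 120 mm (y) x 28 mm high, walls and floor 3 mm; origin under its centre
- bottle_amber: amber reagent bottle, 62 mm diameter, 135 mm high; bystander, origin under its centre
- jar_septa: white jar with green lid, 46 mm diameter, 55 mm high; bystander, origin under its centre
- flow_meter: yellow hand-held flow meter lying flat, 154 x 68 x 29 mm; bystander, origin under its centre
- tape_roll: roll of masking tape lying flat, 95 x 92 x 19 mm; bystander, origin under its centre
- calculator: black pocket calculator, 118 x 68 x 13 mm; bystander, origin under its centre
- bottle_std: white bottle with blue cap, 50 mm diameter, 105 mm high; bystander, origin under its centre
- marker_2: marker pen with red cap, 136 mm long, 14 mm high; bystander, origin under its centre
Things that resemble listed ones, but are neither listed nor needed, are in the scene too. What is meant by the reject_tray is not pink or turquoise, and is the larger of those in its own colour.

How it is judged:
By the outcome, as a careful person would: the job done as asked, in the order asked, and still so for the second after the job is handed in, while the arm keeps its last pose, push and grip.
It also fails if it takes over 48 s, if anything falls off the work surface, if the arm or the gripper's body presses on something with over 40 N, if the wrist force passes 120 N, or if a joint passes its speed limit or range.

## Robot

A 6-joint arm with a two-finger parallel gripper is mounted at the origin on a cart in front of the work surface, level with it; the furniture and walls round the work are solid. World frame = base frame: x ahead of the robot, y to its left, z up, the work surface at z = 0. Lengths are in m, angles in rad, forces in N, time in s.
With the tool pointing down it reaches from about 0.35 to 0.975 m from the base axis. Payload 4.9 kg.
Tool frame: the origin (TCP) lies midway between the tips of the shut fingers; the grasp point (between the pads) lies 19 mm behind it; z points along the fingers, y is the line along which they close (so a half turn about z gives the same grasp; the last joint's range is limited). The gripper opens to 85 mm and grips with 20 to 120 N. Pads are 22 mm wide; open, the fingers measure 114 mm over their backs; the gripper's body (76 mm by 85 mm) begins 54 mm behind the grasp point. The pads swing forward as they close: fully open they stand 13 mm farther back than shut.
Start: joints at [-1.46, 0.053, 1.613, -0, 1.476, -0.119], TCP at [0.142, -0.609, 0.2] pointing down, gripper open.
Joint ranges: [-3.01, 3.01], [-1.01, 2.22], [0.06, 2.58], [-1.02, 4.17], [0.09, 2.62], [-3.14, 3.14]. Speed limits (rad/s): [2.57, 2.57, 3.14, 3.14, 3.14, 3.14].

## Interface

Orientations are given as a rotation vector (axis times angle).
In Python, from station import ctrl, optics, job gives the robot as it stands.
- The arm moves only by the shell command python3 -m jog 'ROWS' [OPENING] [FORCE]. ROWS is JSON, a list of rows, each a list of 2 entries, a list of its own where there are three numbers: the shift along the tool's x, y, z in m, then the turn, a rotation vector about the tool's x, y, z in rad. A call has 1 to 5 rows; each row is the pose to reach, as a shift and turn from the pose commanded when the call began, along the tool's axes at that moment; what a row does not reach only later rows make up. A row lasts 1/10 s, in which the tool goes at most 50 mm and 8.59 degrees, less where a joint would pass 70% of its speed; a pose out of reach is approached as far as the arm can. A call with a gripper value outside its range is refused whole. OPENING is the opening, from 0 (shut) to 1 (fully open), set as the call begins (- or left out, the last holds). The fingers move at their own pace and stop on an object; FORCE is the grip in N (left out, the last holds). Time passes only in rows, so rows that repeat a pose let the fingers close. It gives the time, the measured TCP pose, the force, the opening and the grip force at its end, in the units of the state.
- ctrl.get_obs(): the state, without advancing time (a new reading comes with each control period).
- optics.get_image(name): name is "scene" or "top" or "wrist"; returns a dict with "image" (480x640x3 uint8, blue, green, red), "fx", "fy", "cx", "cy" (pixels), "rvec" (rotation vector, rad) and "tvec" (3), from world to camera coordinates, as OpenCV has them; the wrist camera has in their place "mount" (4x4, takes a point from camera to tool coordinates, whose origin is the TCP and whose axes are the flange's). Camera axes: x right, y down, z forward; pixel columns grow to the right and rows downward; lengths in m; the calibration is good to about 2 mm. A picture is of the moment at which its call begins: read the wrist's pose just before it. There is no depth.
- job.finish_job(): hands the job in; it is judged then, once.
The state is a dict: "t": time; "q": joint angles; "dq": joint speeds; "effort": joint torques, N m; "tool_pos": TCP position; "tool_rot": TCP orientation; "contact_force": force on the tool from outside, world axes, zero at the start; "wrist_torque": the same for the moment, N m; "opening": finger opening in m; "grip_force": force on a finger pad.
Only numpy, scipy, OpenCV 4.12 (cv2) and the standard library are available. Lean on these libraries where they do the work, as an engineer would, in place of code of your own. Each camera call takes 0.05 s, during which the arm holds its last target. There are 200 camera calls.

## Working session

There is one attempt and no reset: what is moved stays moved. The work goes in short steps, Python scripts to look and compute and a shell command to move; the robot and the scene stay as the last step left them, time stands still between calls to the robot, and variables do not carry over. Pictures are saved under pics/ and viewed, at most 10 in all, crops included, and the job is handed in when it is done.

```bash
ls; mkdir -p pics
python3 - <<'E'
from station import ctrl, optics
import cv2, numpy as np
o=ctrl.get_obs()
for k in ('t','q','tool_pos','tool_rot','contact_force','opening','grip_force'): print(k,o[k])
for n in ('scene','top'):
    d=optics.get_image(n); cv2.imwrite(f'pics/{n}1.png',d['image']); print(n,{k:np.round(v,4).tolist() for k,v in d.items() if k!='image'})
d=optics.get_image('wrist'); print({k:np.round(v,4).tolist() for k,v in d.items() if k!='image'})
E
```

```text
pics
t 0.0
q [-1.46000192e+00  5.33536065e-02  1.61432307e+00  2.60700964e-05
  1.47601023e+00 -1.18965650e-01]
tool_pos [ 0.14229094 -0.60786586  0.19884775]
tool_rot [-3.11880511e+00 -3.59869004e-01 -5.41666524e-05]
contact_force [-0.61324289  0.02800344 -0.78439779]
opening 0.08527589064901957
grip_force 0.0
scene {'fx': 476.741, 'fy': 476.741, 'cx': 324.2475, 'cy': 235.5412, 'rvec': [1.9628, -0.7954, 0.4794], 'tvec': [-0.436, 0.2307, 1.0523]}
top {'fx': 484.2061, 'fy': 484.2061, 'cx': 310.8887, 'cy': 244.7884, 'rvec': [2.1763, -2.2031, 0.0889], 'tvec': [-0.0949, 0.5287, 1.3803]}
{'fx': 399.0279, 'fy': 399.0279, 'cx': 322.0437, 'cy': 244.3829, 'mount': [[-0.0002, -0.9622, -0.2723, 0.0689], [1.0, -0.0003, 0.0005, -0.0011], [-0.0005, -0.2723, 0.9622, -0.1741], [0.0, 0.0, 0.0, 1.0]]}
```

View pics/scene1.png

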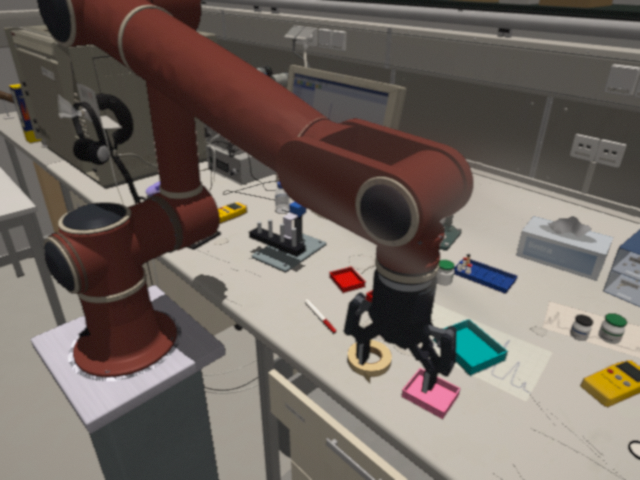

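View pics/top1.png

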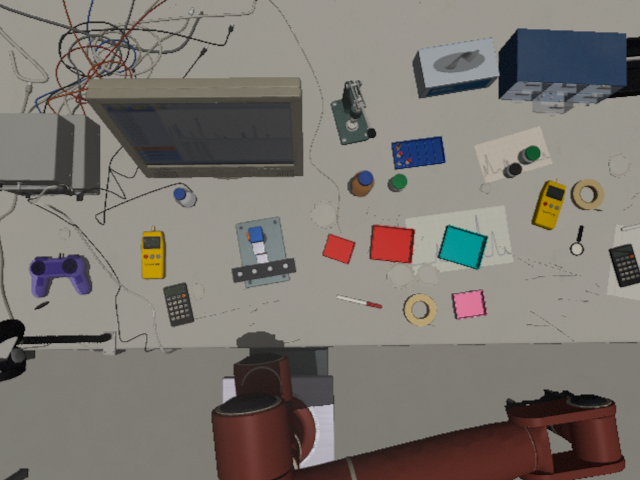

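The top view shows the lift at about (262,258), with the blue head at (256,234) and the rack row from (236,275) to (294,266). Two things could be taken for the reject tray: the small red one (339,248) and the larger red one (392,244). The pink (468,304) and turquoise (463,247) trays are ruled out, so I choose (392,244). Next is one close crop to check.

```bash
cat > h.py <<'E'
from station import ctrl, optics
import cv2, numpy as np
from scipy.spatial.transform import Rotation as R
def cam(n):
    o=ctrl.get_obs(); d=optics.get_image(n)
    K=np.array([[d['fx'],0,d['cx']],[0,d['fy'],d['cy']],[0,0,1]])
    if n=='wrist':
        T=np.eye(4); T[:3,:3]=R.from_rotvec(o['tool_rot']).as_matrix(); T[:3,3]=o['tool_pos']
        W=np.linalg.inv(T@np.array(d['mount']))
    else:
        W=np.eye(4); W[:3,:3]=R.from_rotvec(d['rvec']).as_matrix(); W[:3,3]=np.ravel(d['tvec'])
    return d['image'],K,W
def px2w(K,W,uv,z):
    C=np.linalg.inv(W); r=C[:3,:3]@np.linalg.inv(K)@[uv[0],uv[1],1]; c=C[:3,3]
    return c+r*(z-c[2])/r[2]
def w2px(K,W,p):
    q=K@(W[:3,:3]@np.asarray(p,float)+W[:3,3]); return q[:2]/q[2]
def tool(p):  # world point in present tool axes, shift from TCP
    o=ctrl.get_obs(); return R.from_rotvec(o['tool_rot']).as_matrix().T@(np.asarray(p)-o['tool_pos'])
E
python3 - <<'E'
from h import *
im,K,W=cam('top')
hsv=cv2.cvtColor(im,cv2.COLOR_BGR2HSV)
def blobs(lo,hi,roi):
    m=cv2.inRange(hsv,lo,hi); x0,y0,x1,y1=roi; mm=np.zeros_like(m); mm[y0:y1,x0:x1]=m[y0:y1,x0:x1]
    n,l,s,c=cv2.connectedComponentsWithStats(mm)
    return [(s[i][4],c[i],l==i) for i in range(1,n) if s[i][4]>40]
for a,c,m in blobs((0,170,90),(8,255,255),(310,210,430,280)):
    r=cv2.minAreaRect(np.argwhere(m)[:,::-1].astype(np.float32)); print('red',a,c,r,px2w(K,W,c,.02), [px2w(K,W,p,.028)[:2].round(3) for p in cv2.boxPoints(r)])
for a,c,m in blobs((100,120,60),(125,255,255),(235,215,290,260)): 
    r=cv2.minAreaRect(np.argwhere(m)[:,::-1].astype(np.float32));print('blue',a,c,r,px2w(K,W,c,.141))
cr=cv2.resize(im[205:295,220:420],None,fx=4,fy=4,interpolation=cv2.INTER_CUBIC); cv2.imwrite('pics/crop.png',cr)
E
```

```text
red 1298 [391.07627119 243.89291217] ((392.0989990234375, 244.00990295410156), (41.19453811645508, 33.63225555419922), 5.710592269897461) [ 0.52730134 -0.33342655  0.02      ] [array([ 0.485, -0.27 ]), array([ 0.581, -0.282]), array([ 0.568, -0.4  ]), array([ 0.472, -0.388])]
red 570 [338.16842105 248.69824561] ((338.3000183105469, 248.60000610351562), (26.246902465820312, 21.819711685180664), 18.434946060180664) [ 0.51520891 -0.18000077  0.02      ] [array([ 0.498, -0.134]), array([ 0.557, -0.155]), array([ 0.532, -0.226]), array([ 0.473, -0.205])]
blue 184 [255.61413043 234.19021739] ((255.69512939453125, 234.25607299804688), (14.576961517333984, 12.81005859375), 83.6598129272461) [0.54861691 0.04546942 0.141     ]
```

View pics/crop.png

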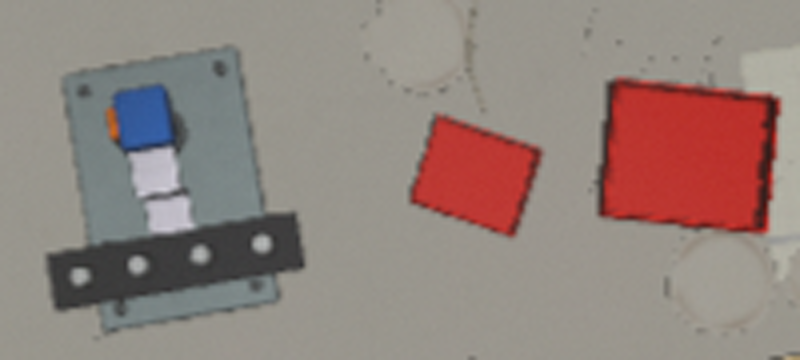

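The large red tray measures 97 x 119 mm at about (0.527,-0.335), which matches the description. In the crop, the orange button is on the head's left (111,125) and the pins are at (80,276), (138,265), (200,254) and (262,243). Next I fit the lift pose and find the short pin in the scene view.

Run:
```python
from h import *
from scipy.optimize import least_squares
im,K,W=cam('top')
f=lambda p:(p[0]/4+220-.375,p[1]/4+205-.375)
rack=[(48,256),(295,212),(303,267),(57,310)]; head=[(113,92),(165,85),(171,142),(120,150)]
pins=[(80,276),(138,265),(200,254),(262,243)]
L=[]
L+=[((-.095+sx*.02,sy*.088,.070),f(p)) for p,(sx,sy) in zip(rack,[(1,1),(1,-1),(-1,-1),(-1,1)])]
L+=[((sx*.02,sy*.018,.141),f(p)) for p,(sx,sy) in zip(head,[(1,1),(1,-1),(-1,-1),(-1,1)])]
L+=[((-.095,y,.11),f(p)) for p,y in zip(pins,(.063,.021,-.021,-.063))]
def tw(v,p): c,s=np.cos(v[2]),np.sin(v[2]); return np.array([v[0]+c*p[0]-s*p[1],v[1]+s*p[0]+c*p[1],p[2]])
res=least_squares(lambda v:np.ravel([w2px(K,W,tw(v,p))-u for p,u in L]),[.55,.045,.15])
v=res.x; print(v,np.round(res.fun.reshape(-1,2),2).tolist()); np.save('lift.npy',v)
im,K,W=cam('scene')
ys=(.063,.021,-.021,-.063)
big=cv2.resize(im[195:285,230:340],None,fx=6,fy=6,interpolation=cv2.INTER_CUBIC)
for y in ys:
  for z,c in((.12,(0,0,255)),(.10,(0,255,0)),(.07,(255,0,0))):
    u=w2px(K,W,tw(v,(-.095,y,z))); print(y,z,u.round(1)); q=((u-[230,195]+.5)*6-.5).astype(int)
    cv2.line(big,tuple(int(t) for t in q),(int(q[0])+10,int(q[1])),c,1)
cv2.imwrite('pics/s2.png',big)
```

```text
[0.54948788 0.04656006 0.16032009] [[-0.64, -0.39], [0.21, -0.28], [0.66, 0.16], [-0.56, 0.37], [-0.65, -0.02], [-0.19, -0.59], [0.81, 0.02], [0.08, 0.35], [-0.56, 0.0], [0.38, 0.06], [0.29, 0.13], [0.18, 0.19]]
0.063 0.12 [258.7 215. ]
0.063 0.1 [259.1 221.4]
0.063 0.07 [259.7 230.8]
0.021 0.12 [270.  219.2]
0.021 0.1 [270.3 225.7]
0.021 0.07 [270.8 235.2]
-0.021 0.12 [281.6 223.6]
-0.021 0.1 [281.9 230.1]
-0.021 0.07 [282.2 239.7]
-0.063 0.12 [293.7 228.1]
-0.063 0.1 [293.8 234.7]
-0.063 0.07 [294.1 244.4]
```

View pics/s2.png

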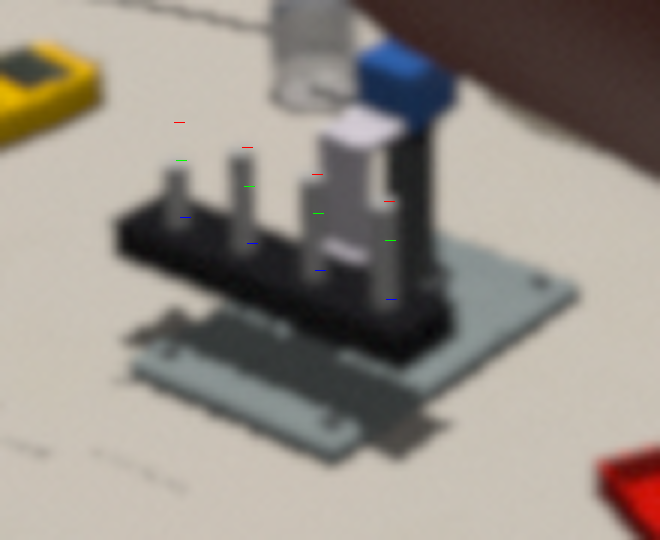

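The scene crop shows the leftmost pin (177,168), in the hole at lift y = +63 mm, topping out at the 30 mm mark. The other three reach the 50 mm marks, so this is the short pin. I move there now, first across at z = 0.2 and then a quarter turn.

```bash
python3 -m jog '[[[0.028,-0.038,0],[0,0,0]],[[0.057,-0.077,0],[0,0,0]],[[0.085,-0.115,0],[0,0,0]],[[0.114,-0.153,0],[0,0,0]],[[0.114,-0.153,0],[0,0,0]]]' 1
python3 -m jog '[[[0.028,-0.038,0],[0,0,0]],[[0.057,-0.077,0],[0,0,0]],[[0.085,-0.115,0],[0,0,0]],[[0.114,-0.153,0],[0,0,0]],[[0.114,-0.153,0],[0,0,0]]]'
python3 -m jog '[[[0.028,-0.038,0],[0,0,0]],[[0.057,-0.077,0],[0,0,0]],[[0.085,-0.115,0],[0,0,0]],[[0.114,-0.153,0],[0,0,0]],[[0.114,-0.153,0],[0,0,0]]]'
python3 -m jog '[[[0.028,-0.038,0],[0,0,0]],[[0.057,-0.077,0],[0,0,0]],[[0.085,-0.115,0],[0,0,0]],[[0.114,-0.153,0],[0,0,0]],[[0.114,-0.153,0],[0,0,0]]]'
```

```text
t: 0.8
tool_pos: [0.2202, -0.4295, 0.1996]
tool_rot: [-3.119, -0.367, -0.001]
contact_force: [-0.9, -0.4, 0.4]
opening: 0.0855
grip_force: 0.0
t: 1.3
tool_pos: [0.2965, -0.2553, 0.2004]
tool_rot: [3.119, 0.371, 0.003]
contact_force: [-0.9, -0.2, 0.8]
opening: 0.085
grip_force: 0.0
t: 1.8
tool_pos: [0.3724, -0.0797, 0.2004]
tool_rot: [-3.118, -0.375, -0.002]
contact_force: [-0.1, -0.9, 0.0]
opening: 0.0852
grip_force: 0.0
t: 2.3
tool_pos: [0.4484, 0.0939, 0.1999]
tool_rot: [-3.119, -0.368, 0.001]
contact_force: [0.1, -1.0, 0.0]
opening: 0.0856
grip_force: 0.0
```

```bash
python3 -m jog '[[[0,0,0],[0,0,-0.149]],[[0,0,0],[0,0,-0.298]],[[0,0,0],[0,0,-0.447]],[[0,0,0],[0,0,-0.596]],[[0,0,0],[0,0,-0.745]]]'
python3 -m jog '[[[0,0,0],[0,0,-0.149]],[[0,0,0],[0,0,-0.298]],[[0,0,0],[0,0,-0.447]],[[0,0,0],[0,0,-0.596]],[[0,0,0],[0,0,-0.745]]]'
python3 -m jog '[[[0,0,0],[0,0,0]],[[0,0,0],[0,0,0]]]'
python3 - <<'E'
from h import *
im,K,W=cam('wrist'); v=np.load('lift.npy')
Tm=R.from_rotvec(ctrl.get_obs()['tool_rot']).as_matrix(); print('yaw',np.arctan2(Tm[1,0],Tm[0,0]),Tm.round(3).tolist(),v)
def tw(p): c,s=np.cos(v[2]),np.sin(v[2]); return np.array([v[0]+c*p[0]-s*p[1],v[1]+s*p[0]+c*p[1],p[2]])
for y,z in((.063,.10),(.021,.12),(-.021,.12),(-.063,.12)):
    u=w2px(K,W,tw((-.095,y,z))); print(y,u.round(1)); cv2.drawMarker(im,tuple(int(t) for t in u.round()),(0,0,255),0,12,1)
for sx in(1,-1):
  for sy in(1,-1):
    u=w2px(K,W,tw((sx*.02,sy*.018,.141))); print('head',sx,sy,u.round(1)); cv2.drawMarker(im,tuple(int(t) for t in u.round()),(0,255,0),0,12,1)
    u=w2px(K,W,tw((-.095+sx*.02,sy*.088,.07))); print('rack',sx,sy,u.round(1)); cv2.drawMarker(im,tuple(int(t) for t in u.round()),(0,255,255),0,12,1)
cv2.imwrite('pics/w1.png',im)
E
```

```text
t: 2.8
tool_pos: [0.4475, 0.0892, 0.2001]
tool_rot: [2.772, 1.476, -0.001]
contact_force: [0.4, -0.4, 0.0]
opening: 0.0854
grip_force: 0.0
t: 3.3
tool_pos: [0.4475, 0.0891, 0.2001]
tool_rot: [2.045, 2.384, -0.001]
contact_force: [0.9, -0.9, 0.7]
opening: 0.0851
grip_force: 0.0
t: 3.5
tool_pos: [0.4473, 0.0899, 0.2001]
tool_rot: [2.056, 2.375, -0.0]
contact_force: [-0.2, 0.0, 0.1]
opening: 0.0852
grip_force: 0.0
yaw 1.7158131858926722 [[-0.145, 0.99, 0.0], [0.99, 0.145, -0.0], [-0.0, -0.0, -1.0]] [0.54948788 0.04656006 0.16032009]
0.063 [320.7 228.7]
0.021 [321.7 295. ]
-0.021 [322.7 349.4]
-0.063 [323.6 399.6]
head 1 1 [502.2 309.6]
rack 1 1 [346.6 187.1]
head 1 -1 [496.4 359.5]
rack 1 -1 [346.5 386.9]
head -1 1 [439.4 310.6]
rack -1 1 [294.1 187.9]
head -1 -1 [435.9 360.4]
rack -1 -1 [301.1 387.5]
```

View pics/w1.png

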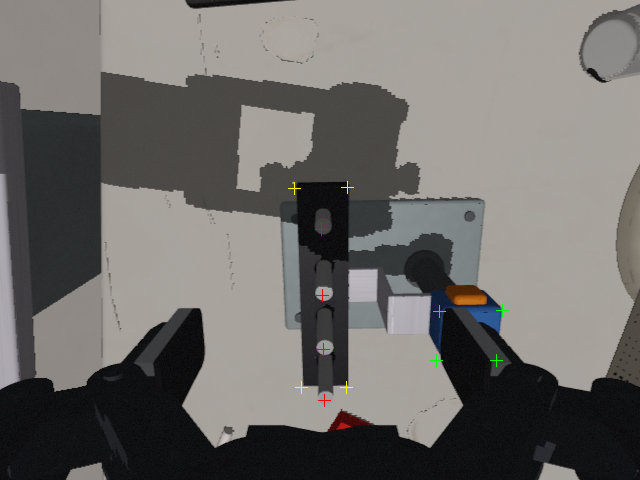

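The wrist view shows the short pin's top at about (322,226), with the others at (323,294), (325,348) and (325,400). The predicted marks fit within 2 px in x, and the head with its orange button is at (466,296). Next I refine the pin column numerically.

Run:
```python
from h import *
im,K,W=cam('wrist'); v=np.load('lift.npy'); g=cv2.cvtColor(im,cv2.COLOR_BGR2GRAY)
print('pin cols per row'); 
for y in range(206,238,2):
    x=np.where(g[y,304:342]>48)[0]+304; print(y,(x.min(),x.max(),x.mean().round(1)) if len(x) else None, g[y,322])
for y in (195,245,265): 
    x=np.where(g[y,280:370]<40)[0]+280; print('rack',y,x.min(),x.max())
def back(p): c,s=np.cos(v[2]),np.sin(v[2]); d=p-np.r_[v[:2],0]; return np.array([c*d[0]+s*d[1],-s*d[0]+c*d[1],p[2]])
for n,uv,z in(('short',(322.5,227),.1),('p2',(323,294),.12),('p3',(325,348),.12),('rackTL',(298,182),.07),('rackTR',(347.5,182),.07)): print(n,back(px2w(K,W,uv,z)).round(4))
o=cv2.inRange(cv2.cvtColor(im,cv2.COLOR_BGR2HSV),(5,180,120),(20,255,255)); ys,xs=np.where(o[270:320,430:510]); print('orange',xs.min()+430,xs.max()+430,ys.min()+270,ys.max()+270)
for y in range(300,330,6): 
  b=cv2.inRange(cv2.cvtColor(im,cv2.COLOR_BGR2HSV),(100,120,40),(125,255,255))[y]; x=np.where(b)[0]; print('blue',y,x.min(),x.max())
```

```text
pin cols per row
206 None 13
208 None 19
210 (np.int64(318), np.int64(327), np.float64(322.5)) 59
212 (np.int64(317), np.int64(329), np.float64(323.0)) 58
214 (np.int64(316), np.int64(329), np.float64(322.5)) 60
216 (np.int64(316), np.int64(329), np.float64(322.5)) 60
218 (np.int64(316), np.int64(329), np.float64(322.5)) 62
220 (np.int64(316), np.int64(330), np.float64(323.0)) 69
222 (np.int64(315), np.int64(330), np.float64(322.5)) 69
224 (np.int64(315), np.int64(330), np.float64(322.5)) 68
226 (np.int64(315), np.int64(331), np.float64(323.0)) 68
228 (np.int64(315), np.int64(330), np.float64(322.5)) 69
230 (np.int64(316), np.int64(330), np.float64(323.0)) 69
232 (np.int64(317), np.int64(328), np.float64(322.5)) 70
234 (np.int64(321), np.int64(324), np.float64(322.5)) 60
236 None 13
rack 195 297 348
rack 245 299 347
rack 265 315 334
short [-0.0938  0.0645  0.1   ]
p2 [-0.0941  0.022   0.12  ]
p3 [-0.0933 -0.0196  0.12  ]
rackTL [-0.1119  0.0927  0.07  ]
rackTR [-0.0744  0.0921  0.07  ]
orange 454 486 296 304
blue 300 432 492
blue 306 431 498
blue 312 431 500
blue 318 430 500
blue 324 430 499
```

```bash
python3 -m jog '[[[0.005,0,0.02],[0,0,-0.015]],[[0.005,0,0.045],[0,0,-0.015]],[[0.005,0,0.07],[0,0,-0.015]],[[0.005,0,0.07],[0,0,-0.015]]]' 1
python3 -m jog '[[[0,0,0.02],[0,0,0]],[[0,0,0.04],[0,0,0]],[[0,0,0.055],[0,0,0]],[[0,0,0.055],[0,0,0]]]'
python3 - <<'E'
from h import *
im,K,W=cam('wrist'); cv2.imwrite('pics/w2.png',im); print(tool([.4469,.0950,.074]))
E
```

```text
t: 4.0
tool_pos: [0.4434, 0.0958, 0.1262]
tool_rot: [-2.03, -2.39, 0.008]
contact_force: [0.4, 0.4, -0.8]
opening: 0.0854
grip_force: 0.0
t: 4.4
tool_pos: [0.4452, 0.096, 0.0741]
tool_rot: [-2.032, -2.393, 0.003]
contact_force: [0.0, 0.1, -1.1]
opening: 0.0857
grip_force: 0.0
[-0.001173    0.00052436  0.00145837]
```

View pics/w2.png

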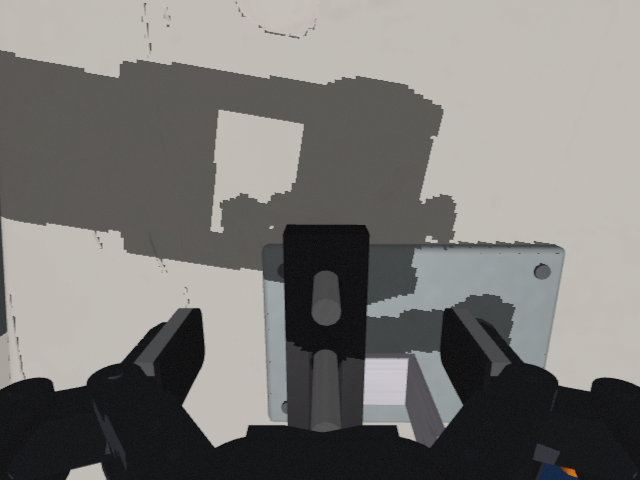

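The wrist view shows the short pin's top at (326,312), between pads whose edges are at 204 and 442 (middle 323). It is centred within 1–2 mm. I grip it and lift.

```bash
python3 -m jog '[[[0,0.001,0.001],[0,0,0]],[[0,0.001,0.001],[0,0,0]],[[0,0.001,0.001],[0,0,0]],[[0,0.001,0.001],[0,0,0]],[[0,0.001,0.001],[0,0,0]]]' 0 30
python3 -m jog '[[[0,0,0],[0,0,0]],[[0,0,0],[0,0,0]],[[0,0,0],[0,0,0]]]'
```

```text
t: 4.95
tool_pos: [0.4474, 0.0963, 0.0744]
tool_rot: [2.032, 2.396, 0.001]
contact_force: [0.2, 0.1, -0.7]
opening: 0.0125
grip_force: 0.0
t: 5.25
tool_pos: [0.4472, 0.0963, 0.0741]
tool_rot: [-2.032, -2.396, 0.0]
contact_force: [-0.7, 0.3, 0.5]
opening: -0.0
grip_force: 0.0
```

The fingers shut to 0, so the grasp missed. I look at it from here.

Run:
```python
from h import *
im,K,W=cam('wrist'); s,_,_=cam('scene')
a=im[180:480,170:470]; b=cv2.resize(s[195:285,230:320],(450,450),interpolation=cv2.INTER_CUBIC)
c=np.zeros((450,800,3),np.uint8); c[:300,:300]=a; c[:,300:750]=b; cv2.imwrite('pics/w3.png',c)
```

```text
(no output)
```

View pics/w3.png

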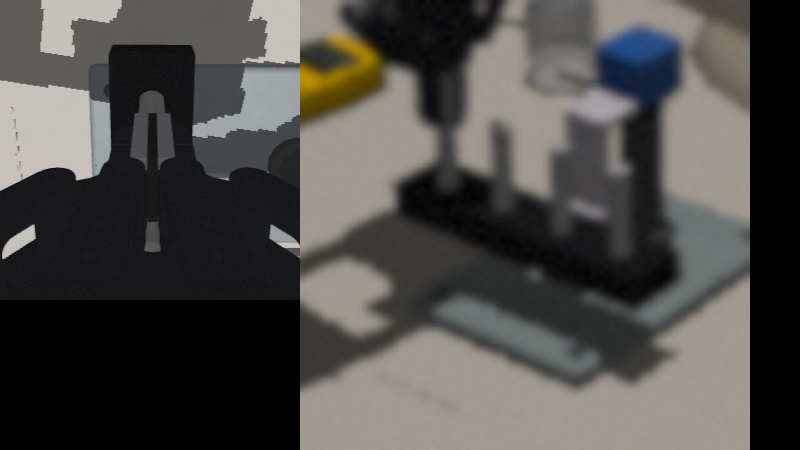

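The wrist part shows a grey arch at (322,272) with dark finger parts over it, and the scene part shows a grey column under the gripper. This is ambiguous, so I enlarge the wrist image with more brightness.

Run:
```python
from h import *
im,K,W=cam('wrist'); o=ctrl.get_obs(); print(o['opening'],o['grip_force'],o['t'])
a=cv2.resize(im[250:480,222:422],None,fx=2.6,fy=2.6,interpolation=cv2.INTER_CUBIC); a=np.clip((a/255.)**.5*255*1.2,0,255).astype(np.uint8)
cv2.imwrite('pics/w4.png',a)
```

```text
0.00042686802900282223 0.0 5.4
```

View pics/w4.png

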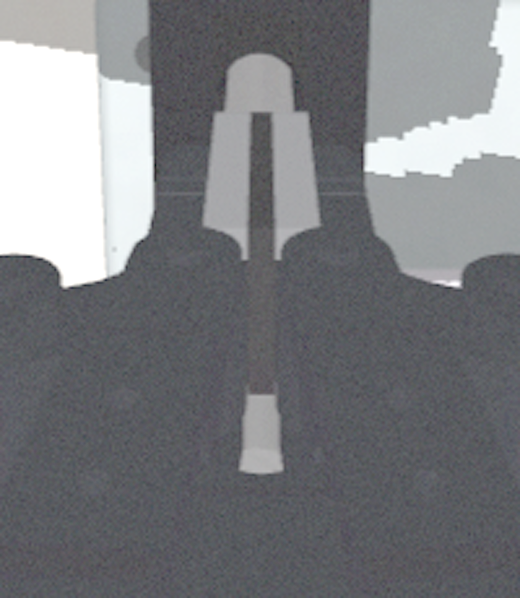

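The enlarged view shows the shut fingertips ending at row 293, with the pin's base arch still visible below them at (322,271). The fingers therefore closed just above the pin. The tips sit about 30 mm higher than the stated TCP, and the open-finger edges in the earlier view (columns 204 and 442 for 85 mm) say the same. I open partway and go down in small steps, watching the force.

```bash
python3 -m jog '[[[0,0,0],[0,0,0]],[[0,0,0],[0,0,0]],[[0,0,0],[0,0,0]],[[0,0,0],[0,0,0]]]' 0.4 30
python3 -m jog '[[[0,0,0.004],[0,0,0]],[[0,0,0.008],[0,0,0]],[[0,0,0.012],[0,0,0]],[[0,0,0.012],[0,0,0]]]'
python3 -m jog '[[[0,0,0.004],[0,0,0]],[[0,0,0.008],[0,0,0]],[[0,0,0.008],[0,0,0]]]'
python3 - <<'E'
from h import *
im,K,W=cam('wrist'); cv2.imwrite('pics/w5.png',cv2.convertScaleAbs(im[200:480,170:480],alpha=1.8,beta=20))
E
```

```text
t: 5.8
tool_pos: [0.4472, 0.0963, 0.0741]
tool_rot: [-2.032, -2.396, -0.0]
contact_force: [0.3, -0.2, -0.0]
opening: 0.0341
grip_force: 0.0
t: 6.2
tool_pos: [0.4465, 0.0963, 0.0611]
tool_rot: [-2.031, -2.395, 0.002]
contact_force: [-0.2, -0.4, -0.5]
opening: 0.0342
grip_force: 0.0
t: 6.5
tool_pos: [0.4466, 0.0963, 0.0533]
tool_rot: [-2.031, -2.395, 0.002]
contact_force: [-1.0, 0.3, -0.1]
opening: 0.0341
grip_force: 0.0
```

View pics/w5.png

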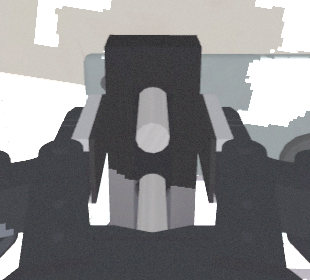

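The pin's top is now at (323,335), between the 34 mm apart fingers, whose tips are at row 295. There is no contact. I go down a little more in small steps, then close.

```bash
python3 -m jog '[[[0,0,0.002],[0,0,0]],[[0,0,0.004],[0,0,0]],[[0,0,0.004],[0,0,0]]]'
python3 -m jog '[[[0,0,0.002],[0,0,0]],[[0,0,0.004],[0,0,0]],[[0,0,0.004],[0,0,0]]]'
python3 -m jog '[[[0,0,0],[0,0,0]],[[0,0,0],[0,0,0]],[[0,0,0],[0,0,0]],[[0,0,0],[0,0,0]],[[0,0,0],[0,0,0]]]' 0 30
```

```text
t: 6.85
tool_pos: [0.447, 0.0963, 0.0498]
tool_rot: [-2.032, -2.396, 0.001]
contact_force: [-0.1, -0.6, -0.3]
opening: 0.0341
grip_force: 0.0
t: 7.15
tool_pos: [0.4469, 0.0963, 0.0457]
tool_rot: [-2.032, -2.396, 0.001]
contact_force: [0.8, 0.7, 0.2]
opening: 0.034
grip_force: 0.0
t: 7.65
tool_pos: [0.4473, 0.0963, 0.0462]
tool_rot: [2.032, 2.396, 0.0]
contact_force: [-1.0, -0.7, -0.0]
opening: 0.0107
grip_force: 29.2
```

```bash
python3 -m jog '[[[0,0,-0.005],[0,0,0]],[[0,0,-0.01],[0,0,0]],[[0,0,-0.017],[0,0,0]],[[0,0,-0.025],[0,0,0]],[[0,0,-0.035],[0,0,0]]]'
python3 -m jog '[[[0,0,-0.02],[0,0,0]],[[0,0,-0.04],[0,0,0]],[[0,0,-0.06],[0,0,0]],[[0,0,-0.075],[0,0,0]],[[0,0,-0.075],[0,0,0]]]'
python3 - <<'E'
from h import *
np.set_printoptions(precision=4,suppress=True)
print(tool([.527,-.335,.155]))
s,K,W=cam('scene')
cv2.imwrite('pics/s6.png',s); g=s[195:285,225:345]
w,_,_=cam('wrist'); cv2.imwrite('pics/w6.png',w)
c=np.zeros((480,800,3),np.uint8); c[:360,:480]=cv2.resize(g,(480,360),interpolation=cv2.INTER_CUBIC); c[:300,480:]=cv2.convertScaleAbs(w[180:480,170:490],alpha=1.6,beta=15)
cv2.imwrite('pics/c6.png',c)
E
```

```text
t: 8.15
tool_pos: [0.4472, 0.0963, 0.0819]
tool_rot: [-2.032, -2.396, 0.0]
contact_force: [-0.0, 0.4, -0.4]
opening: 0.0108
grip_force: 29.2
t: 8.65
tool_pos: [0.4491, 0.0964, 0.1594]
tool_rot: [2.029, 2.393, 0.006]
contact_force: [-0.3, 0.6, -0.6]
opening: 0.0108
grip_force: 29.2
[-0.4384  0.0064  0.0047]
```

View pics/c6.png

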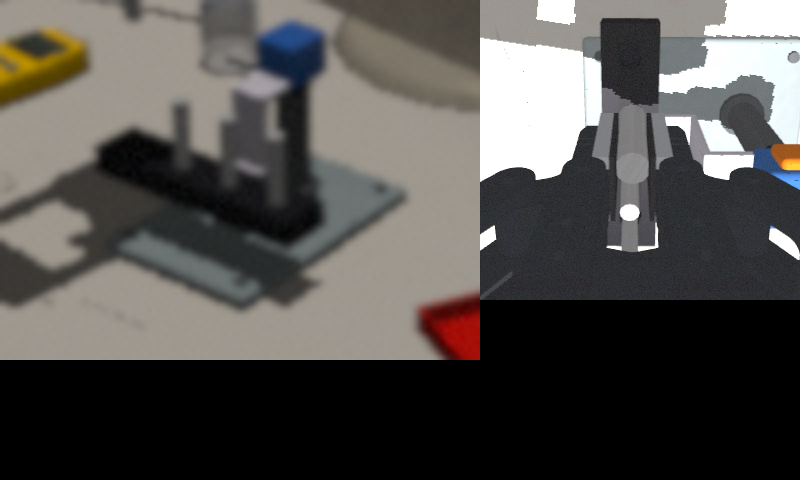

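The pin is in the grip: its top is at (321,348) in wrist pixels, between the pads, and its hole is empty. The three good pins stand in the rack at crop (180,105), (228,120) and (277,132). I have used all ten views, so from here I check by numbers. Next I carry the pin to the large red tray.

```bash
python3 -m jog '[[[-0.02,0,0],[0,0,0]],[[-0.05,0.001,0],[0,0,0]],[[-0.085,0.002,0],[0,0,0]],[[-0.12,0.002,0],[0,0,0]],[[-0.155,0.002,0],[0,0,0]]]'
python3 -m jog '[[[-0.035,0,0],[0,0,0]],[[-0.07,0.001,0],[0,0,0]],[[-0.105,0.002,0],[0,0,0]],[[-0.14,0.002,0],[0,0,0]],[[-0.17,0.002,0],[0,0,0]]]'
python3 -m jog '[[[-0.03,0,0],[0,0,0]],[[-0.06,0.001,0],[0,0,0]],[[-0.09,0.002,0],[0,0,0]],[[-0.113,0.002,0],[0,0,0]],[[-0.113,0.002,0],[0,0,0]]]'
python3 -m jog '[[[0,0,0.03],[0,0,0]],[[0,0,0.06],[0,0,0]],[[0,0,0.09],[0,0,0]],[[0,0,0.11],[0,0,0]],[[0,0,0.11],[0,0,0]]]'
python3 - <<'E'
from h import *
np.set_printoptions(precision=4,suppress=True)
print(tool([.527,-.335,.002])); im,K,W=cam('wrist')
m=cv2.inRange(cv2.cvtColor(im,cv2.COLOR_BGR2HSV),(0,150,50),(8,255,255)); ys,xs=np.where(m); print('red px',xs.min(),xs.max(),ys.min(),ys.max())
d=np.load('lift.npy')
for sx in(1,-1):
  for sy in(1,-1):
    c,s=np.cos(-.12),np.sin(-.12); p=np.array([.527+c*sx*.05-s*sy*.06,-.335+s*sx*.05+c*sy*.06,.028]); print('tray corner expected',sx,sy,w2px(K,W,p))
E
```

```text
t: 9.25
tool_pos: [0.4736, -0.0573, 0.1543]
tool_rot: [-2.03, -2.394, 0.002]
contact_force: [-0.5, -0.1, -0.8]
opening: 0.0105
grip_force: 29.2
t: 9.75
tool_pos: [0.5033, -0.2249, 0.1541]
tool_rot: [-2.031, -2.393, 0.001]
contact_force: [0.1, 1.3, -1.2]
opening: 0.0103
grip_force: 29.2
t: 10.25
tool_pos: [0.5238, -0.3367, 0.1539]
tool_rot: [-2.033, -2.391, 0.001]
contact_force: [0.7, 0.3, -0.6]
opening: 0.0111
grip_force: 29.3
t: 10.75
tool_pos: [0.5213, -0.3313, 0.0405]
tool_rot: [-2.025, -2.388, -0.0]
contact_force: [-0.5, 1.0, -0.9]
opening: 0.0107
grip_force: 29.3
[-0.0049  0.0053  0.0384]
red px 0 474 0 393
tray corner expected 1 1 [470.9788 200.1219]
tray corner expected 1 -1 [388.6024 408.9517]
tray corner expected -1 1 [265.0579 138.4773]
tray corner expected -1 -1 [209.9241 362.9612]
```

```bash
python3 -m jog '[[[-0.001,0.004,0.01],[0,0,0]],[[-0.001,0.004,0.018],[0,0,0]],[[-0.001,0.004,0.026],[0,0,0]],[[-0.001,0.004,0.03],[0,0,0]],[[-0.001,0.004,0.03],[0,0,0]]]'
python3 -m jog '[[[0,0,0.003],[0,0,0]],[[0,0,0.005],[0,0,0]],[[0,0,0.007],[0,0,0]],[[0,0,0.007],[0,0,0]]]'
```

```text
t: 11.3
tool_pos: [0.5282, -0.3347, 0.0152]
tool_rot: [-2.031, -2.395, 0.0]
contact_force: [-0.4, 0.0, -0.9]
opening: 0.0106
grip_force: 29.3
t: 11.7
tool_pos: [0.5286, -0.3351, 0.0089]
tool_rot: [-2.032, -2.396, 0.0]
contact_force: [0.5, -0.1, -0.1]
opening: 0.0106
grip_force: 29.3
```

```bash
python3 -m jog '[[[0,0,0.003],[0,0,0]],[[0,0,0.006],[0,0,0]],[[0,0,0.006],[0,0,0]]]'
python3 -m jog '[[[0,0,0.002],[0,0,0]],[[0,0,0.004],[0,0,0]],[[0,0,0.004],[0,0,0]]]'
python3 -m jog '[[[0,0,0],[0,0,0]],[[0,0,0],[0,0,0]],[[0,0,0],[0,0,0]]]' 0.4
python3 -m jog '[[[0,0,-0.01],[0,0,0]],[[0,0,-0.03],[0,0,0]],[[0,0,-0.06],[0,0,0]],[[0,0,-0.09],[0,0,0]],[[0,0,-0.12],[0,0,0]]]'
python3 -m jog '[[[0,0,-0.03],[0,0,0]],[[0,0,-0.05],[0,0,0]],[[0,0,-0.05],[0,0,0]],[[0,0,-0.05],[0,0,0]]]' 0.75
python3 - <<'E'
from h import *
im,K,W=cam('top'); C=[]
for sx,sy in((1,1),(1,-1),(-1,-1),(-1,1)):
    c,s=np.cos(-.12),np.sin(-.12); C.append(w2px(K,W,[.527+c*sx*.05-s*sy*.06,-.335+s*sx*.05+c*sy*.06,.028]))
m=np.zeros(im.shape[:2],np.uint8); cv2.fillConvexPoly(m,np.array(C).round().astype(int),1)
h=cv2.cvtColor(im,cv2.COLOR_BGR2HSV); g=(m>0)&(h[...,1]<110)&(h[...,2]>40)
ys,xs=np.where(g); print('non-red px in tray',len(xs),(xs.mean(),ys.mean(),xs.min(),xs.max(),ys.min(),ys.max()) if len(xs) else '')
print(h[228:262:2,374:412:2,1])
E
```

```text
t: 12.0
tool_pos: [0.5284, -0.3348, 0.0024]
tool_rot: [-2.031, -2.395, -0.0]
contact_force: [0.2, -0.5, -0.8]
opening: 0.0107
grip_force: 29.3
t: 12.3
tool_pos: [0.5285, -0.335, -0.0013]
tool_rot: [-2.032, -2.395, 0.0]
contact_force: [-0.5, -0.1, -1.0]
opening: 0.0107
grip_force: 29.3
t: 12.6
tool_pos: [0.5289, -0.3353, -0.0006]
tool_rot: [2.032, 2.396, 0.0]
contact_force: [0.7, -0.7, -0.5]
opening: 0.0342
grip_force: 0.0
t: 13.1
tool_pos: [0.5288, -0.3352, 0.1212]
tool_rot: [2.031, 2.395, 0.0]
contact_force: [0.5, 0.4, 0.7]
opening: 0.0341
grip_force: 0.0
t: 13.5
tool_pos: [0.5288, -0.3352, 0.1695]
tool_rot: [2.031, 2.395, 0.0]
contact_force: [-0.7, 0.2, -0.8]
opening: 0.0638
grip_force: 0.0
non-red px in tray 196 (np.float64(395.63775510204084), np.float64(239.85204081632654), np.int64(370), np.int64(413), np.int64(224), np.int64(263))
[[153 157 166 165 164 159 197 196 199 199 168  96 105 130 135 135 135 135
  131]
 [156 158 173 157 164 166 162 187 201 192  99  96 131 133 135 131 138 122
  123]
 [156 152 162 160 167 162 163 168 184 134  99 133 135 132 136 133 103 102
  106]
 [161 1
[... 427 characters left out ...]
 133 131 130 130 139 200 202 203 185  49  33
   23]
 [168 162 161 153  85 119 133 131 129 132 134 171 199 199 201 203 141  43
   35]
 [167 165 163 112  87 132 131 132 132 132 163 173 200 198 201 201 151  48
   40]
 [165 165 110  99 129 129 131 129 132 158 171 199 201 201 200 200 191  31
   39]
 [167 121  87 127 124 131 132 129 142 169 199 199 202 204 197 181  62  24
   32]
 [183  96 129 115 119 123 127 134 140 194 195 201 202 202 199 184 148  26
   25]
 [103 115 124 119 113 120 127 133 134 138 190 199 201 203 201 203 192 169
   45]
 [ 96 134 125 126 118 112 132 129 138 136 130 167 199 200 203 202 201 194
  119]
 [134 138 134 126 125 130 136 136 142 138 140 138 155 195 200 204 205 192
   48]]
```

```bash
python3 -m jog '[[[0.03,0.007,0],[0,0,0]],[[0.07,0.015,0],[0,0,0]],[[0.11,0.024,0],[0,0,0]],[[0.15,0.033,0],[0,0,0]],[[0.19,0.042,0],[0,0,0]]]'
python3 -m jog '[[[0.04,0.009,0],[0,0,0]],[[0.08,0.018,0],[0,0,0]],[[0.12,0.027,0],[0,0,0]],[[0.16,0.036,0],[0,0,0]],[[0.185,0.041,0],[0,0,0]]]'
python3 -m jog '[[[0,0,0],[0,0,0.149]],[[0,0,0],[0,0,0.298]],[[0,0,0],[0,0,0.447]],[[0,0,0],[0,0,0.596]],[[0,0,0],[0,0,0.745]]]'
python3 -m jog '[[[0,0,0],[0,0,0.149]],[[0,0,0],[0,0,0.298]],[[0,0,0],[0,0,0.447]],[[0,0,0],[0,0,0.596]],[[0,0,0],[0,0,0.745]]]'
python3 -m jog '[[[0,0,0],[0,0,0.08]],[[0,0,0],[0,0,0.08]],[[0,0,0],[0,0,0.08]]]'
cat > chk.py <<'E'
from h import *
np.set_printoptions(precision=4,suppress=True)
v=np.load('lift.npy'); c,s=np.cos(v[2]),np.sin(v[2])
def back(p): d=p-np.r_[v[:2],0]; return np.array([c*d[0]+s*d[1],-s*d[0]+c*d[1],p[2]])
Tm=R.from_rotvec(ctrl.get_obs()['tool_rot']).as_matrix(); print('yaw',np.arctan2(Tm[1,0],Tm[0,0]),'tilt',Tm[2,:2],'tcp lift',back(ctrl.get_obs()['tool_pos']))
im,K,W=cam('wrist'); h=cv2.cvtColor(im,cv2.COLOR_BGR2HSV)
for n,lo,hi in(('blue',(100,120,30),(125,255,255)),('orange',(5,180,60),(20,255,255))):
    k,l,st,ce=cv2.connectedComponentsWithStats(cv2.inRange(h,lo,hi))
    for i in range(1,k):
        if st[i][4]>60: print(n,st[i],ce[i])
for sx in(1,-1):
  for sy in(1,-1): print('exp head',sx,sy,w2px(K,W,[v[0]+c*sx*.02-s*sy*.018,v[1]+s*sx*.02+c*sy*.018,.141]))
cv2.imwrite('pics/last.png',im)
E
python3 chk.py
python3 - <<'E'
from h import *
im,K,W=cam('top'); C=[]
for sx,sy in((1,1),(1,-1),(-1,-1),(-1,1)):
    c,s=np.cos(-.12),np.sin(-.12); C.append(w2px(K,W,[.527+c*sx*.047-s*sy*.057,-.335+s*sx*.047+c*sy*.057,.028]))
m=np.zeros(im.shape[:2],np.uint8); cv2.fillConvexPoly(m,np.array(C).round().astype(int),1)
h=cv2.cvtColor(im,cv2.COLOR_BGR2HSV); k,l,st,ce=cv2.connectedComponentsWithStats(((m>0)&(h[...,1]<110)).astype(np.uint8))
for i in range(1,k): print('tray grey',st[i],ce[i],px2w(K,W,ce[i],.009))
E
```

```text
t: 14.05
tool_pos: [0.5378, -0.1388, 0.1666]
tool_rot: [-2.03, -2.393, 0.002]
contact_force: [0.7, 0.3, 0.5]
opening: 0.0643
grip_force: 0.0
t: 14.55
tool_pos: [0.5479, 0.051, 0.1667]
tool_rot: [-2.028, -2.395, 0.003]
contact_force: [-0.2, 0.3, -0.4]
opening: 0.0642
grip_force: 0.0
t: 15.05
tool_pos: [0.548, 0.0485, 0.1665]
tool_rot: [-2.767, -1.483, 0.006]
contact_force: [0.4, -0.4, 0.4]
opening: 0.0639
grip_force: 0.0
t: 15.55
tool_pos: [0.548, 0.0484, 0.1665]
tool_rot: [-3.119, -0.374, 0.007]
contact_force: [0.3, 0.1, -0.5]
opening: 0.0642
grip_force: 0.0
t: 15.85
tool_pos: [0.5485, 0.0484, 0.1675]
tool_rot: [-3.13, -0.261, 0.004]
contact_force: [-0.1, -0.0, 0.1]
opening: 0.0639
grip_force: 0.0
yaw 0.16651447722539517 tilt [-0.0027 -0.0006] tcp lift [-0.0006  0.002   0.1675]
blue [ 291  214   67   81 5107] [323.8044 254.5214]
orange [281 232  10  44 364] [285.3571 254.7555]
orange [ 53 341  13   8  87] [ 58.8276 344.4368]
exp head 1 1 [293.2653 228.1678]
exp head 1 -1 [362.9721 228.5745]
exp head -1 1 [294.2823 299.6989]
exp head -1 -1 [360.4592 300.0659]
tray grey [390 241   7   5  25] [393.   243.52] [ 0.52910952 -0.34101586  0.009     ]
```

The reject pin is in the tray: a grey blob at top pixel (393,244), world (0.529,-0.341). The head is centred under the gripper in y, and I need +3 mm in x. I descend in steps.

```bash
python3 -m jog '[[[0.003,0,0.015],[0,0,0.006]],[[0.003,0,0.03],[0,0,0.006]],[[0.003,0,0.04],[0,0,0.006]],[[0.003,0,0.05],[0,0,0.006]],[[0.003,0,0.05],[0,0,0.006]]]' 0.75
python3 -m jog '[[[0,0,0.006],[0,0,0]],[[0,0,0.012],[0,0,0]],[[0,0,0.018],[0,0,0]],[[0,0,0.024],[0,0,0]],[[0,0,0.024],[0,0,0]]]'
python3 chk.py
```

```text
t: 16.45
tool_pos: [0.5508, 0.049, 0.1164]
tool_rot: [-3.131, -0.249, 0.007]
contact_force: [-0.1, 0.4, -0.4]
opening: 0.0642
grip_force: 0.0
t: 16.95
tool_pos: [0.5516, 0.0489, 0.0939]
tool_rot: [-3.131, -0.249, 0.003]
contact_force: [-0.1, 0.8, 0.6]
opening: 0.0642
grip_force: 0.0
yaw 0.15880101565618207 tilt [-0.002  -0.0004] tcp lift [0.0024 0.002  0.0939]
blue [  274   258   101   124 11758] [324.4501 320.0293]
orange [260 284  15  70 812] [267.7278 321.2882]
orange [  0 396   8  10  66] [  2.8636 400.7727]
exp head 1 1 [278.0527 288.0406]
exp head 1 -1 [383.5712 287.8661]
exp head -1 1 [281.5182 389.1295]
exp head -1 -1 [379.1718 388.9766]
```

```bash
python3 -m jog '[[[0,0,0.005],[0,0,0]],[[0,0,0.01],[0,0,0]],[[0,0,0.014],[0,0,0]],[[0,0,0.018],[0,0,0]],[[0,0,0.018],[0,0,0]]]'
python3 - <<'E'
from h import *
im,K,W=cam('wrist'); g=cv2.cvtColor(im,cv2.COLOR_BGR2GRAY)
for r in range(250,420,10): print(r, ''.join('%4d'%x for x in g[r,150:500:10]))
E
```

```text
t: 17.5
tool_pos: [0.5518, 0.0489, 0.0762]
tool_rot: [-3.131, -0.249, 0.002]
contact_force: [-0.4, 0.3, -0.5]
opening: 0.0639
grip_force: 0.0
250  175 176  79  80  81  80  79  73  62  61  62  63  62  62  61  33  33  32  28  30  38  61  60 150  61  62 151 152 175 175 176 175 176 174 175
260  175 175  82  82  80  78 175 176  62  63  63  63  62  64  62  32  32  32  30  30  38  61 129 151 151 150 151 150 176 174 174 175 174 175 174
270  175 175  80  81  81  81 175 175 145 147  63  62  63  61  63  29  31  30  32  30  62  72 151 150 148 149 149 151 175 175 174 175 175 175 175
280  175 175  81  80  82 145 176 175 147 147 145 148 125  33  34  34  33  35  33  34  33  32  33 150 150 150 149 144 175 174 175 176 176 175 174
290  175 176  81  81  80 177 176 176 147 147 145 148 150  34  33  34  32  31  34  36  35  32  33 148 149 149 149 138 175 176 175 175 177 176 175
300  176 175  80  81  82 177 176  64  18 149 149 147 137  36  32  32  32  32  35  31  34  33  33 150 148 150  90  64 141 175 174 176 176 175 175
310  176  80  80  82  80 176  68  66  16 148 147  49  37  38  40  38  40  40  42  40  38
[... 806 characters left out ...]
  15  16  17  35  64  63  58  35  38  39  40  38  39  40  41  38  36  40  44  62  62  60  16  14  21  18  19  18  22  22
380   21  16  20  18  20  15  16  18  72  63  64  57  38  40  39  38  38  37  37  42  42  40  38  53  61  62  61  11  16  23  20  20  15  19  18
390   17  20  19  18  18  18  18  13  77  61  60  60  45  39  40  40  37  36  40  39  41  36  39  53  60  58  59  77  18  18  22  20  22  17  18
400   15  22  19  22  21  16  19  14  11  14  11  15  22  38  38  38  39  40  40  39  38  38  37  12  15  12  12  17  11  16  17  16  20  19  14
410   20  19  20  24  24  21  11  21   7  11  17  11  13  39  39  39  40  40  41  39  38  38  36  12  11  13  12  12  20  20  18  21  18  14  19
```

The fingertip corners are at about (230,297) and (412,297) with a 64 mm opening. That puts the tips at about 0.12 m now and about 0.113 m once closed on the head, which covers the button. I go 3 mm deeper, squeeze, and check the opening.

```bash
python3 -m jog '[[[0,0,0.003],[0,0,0]],[[0,0,0.003],[0,0,0]]]'
python3 -m jog '[[[0,0,0],[0,0,0]],[[0,0,0],[0,0,0]],[[0,0,0],[0,0,0]],[[0,0,0],[0,0,0]],[[0,0,0],[0,0,0]]]' 0 60
python3 -m jog '[[[0,0,0],[0,0,0]],[[0,0,0],[0,0,0]]]'
python3 chk.py
```

```text
t: 17.75
tool_pos: [0.5522, 0.0489, 0.0738]
tool_rot: [-3.132, -0.249, 0.001]
contact_force: [-0.6, -0.1, 0.6]
opening: 0.0643
grip_force: 0.0
t: 18.25
tool_pos: [0.5527, 0.0482, 0.0749]
tool_rot: [3.131, 0.249, 0.001]
contact_force: [-1.9, -4.6, 5.4]
opening: 0.0352
grip_force: 61.5
t: 18.45
tool_pos: [0.5527, 0.0482, 0.0749]
tool_rot: [3.131, 0.249, 0.001]
contact_force: [-2.6, -4.8, 6.1]
opening: 0.0354
grip_force: 61.5
yaw 0.15856821540605776 tilt [0.0004 0.0012] tcp lift [0.0034 0.0011 0.0749]
blue [  264   276   118   144 15670] [322.2331 348.2729]
exp head 1 1 [268.7045 315.0489]
exp head 1 -1 [390.2793 314.7395]
exp head -1 1 [273.4422 428.1536]
exp head -1 -1 [384.7711 427.8349]
```

```bash
python3 -m jog '[[[0,0,-0.001],[0,0,0]],[[0,0,-0.003],[0,0,0]],[[0,0,-0.005],[0,0,0]],[[0,0,-0.005],[0,0,0]]]'
python3 chk.py | grep -v exp
```

```text
t: 18.9
tool_pos: [0.5527, 0.0482, 0.078]
tool_rot: [3.131, 0.249, 0.002]
contact_force: [3.7, -5.3, -5.2]
opening: 0.0352
grip_force: 60.5
yaw 0.15858431995315778 tilt [0.001  0.0012] tcp lift [0.0035 0.0011 0.078 ]
blue [  264   276   118   144 15658] [322.161  348.0485]
```

The carriage moves freely with the head: the blob stays fixed in the wrist view and the force is only about 5 N. I keep pulling smoothly.

```bash
python3 -m jog '[[[0,0,-0.004],[0,0,0]],[[0,0,-0.009],[0,0,0]],[[0,0,-0.014],[0,0,0]],[[0,0,-0.019],[0,0,0]],[[0,0,-0.024],[0,0,0]]]'
python3 -m jog '[[[0,0,-0.004],[0,0,0]],[[0,0,-0.008],[0,0,0]],[[0,0,-0.012],[0,0,0]],[[0,0,-0.016],[0,0,0]],[[0,0,-0.018],[0,0,0]]]'
python3 chk.py | grep -v exp
```

```text
t: 19.45
tool_pos: [0.5527, 0.0482, 0.1016]
tool_rot: [3.131, 0.249, 0.001]
contact_force: [4.4, -4.2, -5.4]
opening: 0.0349
grip_force: 60.4
t: 19.95
tool_pos: [0.5527, 0.0482, 0.1197]
tool_rot: [3.131, 0.249, 0.001]
contact_force: [5.8, -4.7, -6.0]
opening: 0.0356
grip_force: 60.4
yaw 0.1584954118731833 tilt [0.0008 0.0012] tcp lift [0.0034 0.0011 0.1197]
blue [  264   276   118   144 15633] [322.1554 348.0582]
orange [ 15 378  15  10 117] [ 22.1538 382.1111]
```

It is past the first stop, at about 45 mm. I approach the top stop slowly.

```bash
python3 -m jog '[[[0,0,-0.004],[0,0,0]],[[0,0,-0.008],[0,0,0]],[[0,0,-0.012],[0,0,0]],[[0,0,-0.016],[0,0,0]],[[0,0,-0.02],[0,0,0]]]'
python3 -m jog '[[[0,0,-0.001],[0,0,0]],[[0,0,-0.002],[0,0,0]],[[0,0,-0.003],[0,0,0]],[[0,0,-0.003],[0,0,0]]]'
python3 -m jog '[[[0,0,-0.001],[0,0,0]],[[0,0,-0.002],[0,0,0]],[[0,0,-0.002],[0,0,0]]]'
```

```text
t: 20.5
tool_pos: [0.5527, 0.0482, 0.1394]
tool_rot: [3.131, 0.249, 0.001]
contact_force: [4.6, -4.9, -6.8]
opening: 0.0351
grip_force: 60.4
t: 20.9
tool_pos: [0.5527, 0.0482, 0.1425]
tool_rot: [3.131, 0.249, 0.001]
contact_force: [4.4, -5.5, -5.1]
opening: 0.0357
grip_force: 60.5
t: 21.2
tool_pos: [0.5527, 0.0482, 0.1445]
tool_rot: [3.131, 0.249, 0.001]
contact_force: [3.8, -5.4, -5.6]
opening: 0.0352
grip_force: 60.5
```

```bash
python3 -m jog '[[[0,0,-0.0005],[0,0,0]],[[0,0,-0.001],[0,0,0]],[[0,0,-0.001],[0,0,0]]]'
python3 -m jog '[[[0,0,-0.0005],[0,0,0]],[[0,0,-0.001],[0,0,0]],[[0,0,-0.001],[0,0,0]]]'
python3 chk.py | grep -v exp
```

```text
t: 21.5
tool_pos: [0.5527, 0.0482, 0.1449]
tool_rot: [3.131, 0.249, 0.001]
contact_force: [5.7, -4.9, -8.6]
opening: 0.035
grip_force: 61.0
t: 21.8
tool_pos: [0.5526, 0.0482, 0.145]
tool_rot: [3.131, 0.248, 0.001]
contact_force: [8.1, -5.0, -11.8]
opening: 0.0352
grip_force: 60.9
yaw 0.15840812323552986 tilt [0.0005 0.0011] tcp lift [0.0034 0.0011 0.145 ]
blue [  264   276   118   144 15633] [322.2019 348.0555]
orange [ 37 361  13   9  99] [ 43.1111 364.7172]
```

The stop is reached: 70 mm above home, with the force rising as it pushes against the stop. I check the three pins in the scene view by template against the earlier picture, and the tray too.

Run:
```python
from h import *
v=np.load('lift.npy'); v[:2]+=[.0013,.0012]; c,s=np.cos(v[2]),np.sin(v[2])
tw=lambda x,y,z:np.array([v[0]+c*x-s*y,v[1]+s*x+c*y,z])
old=cv2.imread('pics/s6.png'); im,K,W=cam('scene'); cv2.imwrite('pics/s7.png',im)
for y in(.063,.021,-.021,-.063):
    a=w2px(K,W,tw(-.095,y,.095)); b=w2px(K,W,tw(-.095,y,.165)); a=a.round().astype(int)
    t=old[a[1]-11:a[1]+12,a[0]-5:a[0]+6]; bi=b.round().astype(int); w=im[bi[1]-20:bi[1]+21,bi[0]-11:bi[0]+12]
    r=cv2.matchTemplate(w,t,cv2.TM_CCOEFF_NORMED); _,m,_,p=cv2.minMaxLoc(r); print(y,'score %.2f'%m,'offset',p[0]-6,p[1]-9,b.round(1))
top,K,W=cam('top'); h=cv2.cvtColor(top,cv2.COLOR_BGR2HSV); C=[]
for sx,sy in((1,1),(1,-1),(-1,-1),(-1,1)):
    cc,ss=np.cos(-.12),np.sin(-.12); C.append(w2px(K,W,[.527+cc*sx*.047-ss*sy*.057,-.335+ss*sx*.047+cc*sy*.057,.028]))
m=np.zeros(h.shape[:2],np.uint8); cv2.fillConvexPoly(m,np.array(C).round().astype(int),1)
print('tray grey px',np.argwhere((m>0)&(h[...,1]<110)).mean(0)); print(ctrl.get_obs()['contact_force'],ctrl.get_obs()['tool_pos'])
```

```text
0.063 score 0.99 offset 0 1 [257.8 200.1]
0.021 score 0.96 offset 0 1 [269.3 204.1]
-0.021 score 0.90 offset 0 0 [281.1 208.3]
-0.063 score 0.79 offset 1 -2 [293.4 212.6]
tray grey px [243.52 393.  ]
[  8.29987804  -5.11846458 -11.03394867] [0.55265695 0.04816936 0.14494729]
```

The three good pins match at their raised positions, the short pin's hole is empty, and the tray still holds the pin. I hand the job in.

```bash
python3 -c "
from station import job
print(job.finish_job())"
```

```text
the job is handed in; nothing more can be done
None
```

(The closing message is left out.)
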